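# Bowl under the filling doser, portion dial to the third click

## Task

Slide the loose steel bowl over the table, without lifting it, onto the round white spot with the blue rim, centred under the doser's nozzle. Then turn the doser's black dial clockwise from its home position, counting the clicks, to the third one (its white pointer then points at the red dot) without running on to the fourth, and keep holding it there: the dial springs back when let go, so finish with the gripper still holding it at the third click. Leave the white tub, the red cutter and the spatula alone.

Things in the scene. Friction and masses are not known exactly. Their poses are not given: they have to be found in the camera images.
- doser: Fixed metal doser housing on the table, 320 (x) x 160 (y) x 90 mm high. Origin: centre of its underside; x runs along its length away from the dial end, z up, nozzle on its +y side. On top: the dial, axis at (-90, 0) mm, and at (90, 0) mm a steel hopper, 67 mm radius, reaching 183 mm above the table. It stands and turns a little differently each time.
- nozzle (a point): Middle of the nozzle's mouth, facing down, 65 mm above the table, at (-30, 142, 65) mm in the doser's frame. The nozzle is a steel tube 26 mm thick that leaves the housing's +y side level, its top 91 mm above the table, and bends down at its end (y = 155 mm at most).
- spot (a point): Centre of the round spot on the table (white disc 100 mm across in a 10 mm blue rim), level with the table top, below the nozzle; it belongs to the doser, at (-30, 145, 0) mm in its frame, 65 mm from the housing's side.
- bowl: Loose open round steel bowl like a low cup, straight sides tapering from 100 mm across at its rim to 80 mm at its foot, 48 mm high, wall 3 mm, about 0.25 kg. Origin: centre of its underside. It slides on the table and stops when no longer pushed; it fits under the nozzle with 17 mm to spare.
- dial (a joint): Turn of the dial in rad: 0 at home (its start), growing clockwise seen from above, hard stop 2.09. Clicks every 0.419 (24 degrees); the third is at 1.257. Return spring: 0.14 N m at home, 0.20 at the third; each click adds 0.10 N m a quarter pitch past its stop and takes 0.10 off a quarter pitch before it, none at the stop. Let go anywhere, it runs back home.
- dial_grip (a point): Grip point on the dial's upright axis, 130 mm above the table. The grip is an upright black bar 56 mm long, 16 mm thick, its top 143 mm above the table, on a disc of 34 mm radius whose top is at 104 mm. The point turns with the dial: its x axis runs along the bar, away from the white pointer; at home it equals the doser's x axis.
- tub: Bystander: loose open white plastic tub, 120 x 160 x 50 mm high. Origin: centre of its underside.
- cutter: Bystander: loose red pastry cutter ring, 72 mm across, 35 mm high. Origin: centre of its underside.
- spatula: Bystander: loose spatula lying flat along its x axis, handle to -x, 280 mm long, blade 65 mm wide. Origin: its middle, at the table.

How it is judged:
By the outcome, as a careful person would: the job done as asked, in the order asked, and still so for the second after the job is handed in, while the arm keeps its last pose, push and grip.
It also fails if it takes over 72 s, if anything falls off the work surface, if the arm or the gripper's body presses on something with over 40 N, if the wrist force passes 120 N, or if a joint passes its speed limit or range.

## Robot

A 6-joint arm with a two-finger parallel gripper is mounted at the origin on the work surface. World frame = base frame: x ahead of the robot, y to its left, z up, the work surface at z = 0. Lengths are in m, angles in rad, forces in N, time in s.
With the tool pointing down it reaches from about 0.4 to 0.925 m from the base axis. Payload 12.5 kg.
Tool frame: the origin (TCP) lies between the finger pads; the fingertips stand 17 mm ahead of it and the grasp point (between the pads) lies 2 mm behind it; z points along the fingers, y is the line along which they close (so a half turn about z gives the same grasp; the last joint's range is limited). The gripper opens to 95 mm and grips with 3 to 60 N. Pads are 20 mm wide; open, the fingers measure 119 mm over their backs; the gripper's body (75 mm by 180 mm) begins 59 mm behind the grasp point.
Start: joints at [1.023, 0.491, 1.559, -0, 1.092, -0.106], TCP at [0.267, 0.565, 0.232] pointing down, gripper open.
Joint ranges: [-3.1, 3.1], [-0.84, 2.19], [0.05, 2.79], [-1.13, 4.28], [0.06, 2.93], [-2.69, 2.69]. Speed limits (rad/s): [2.22, 2.22, 2.79, 3.14, 3.14, 3.14].

## Interface

Orientations are given as a rotation vector (axis times angle).
In Python, from workcell import sensors, eyes, job gives the robot as it stands.
- The arm moves only by the shell command python3 -m jog 'ROWS'. ROWS is JSON, a list that holds one entry, the list of rows, each a list of 7 numbers: the turn, a rotation vector about the world's x, y, z in units of 5 degrees (1.0 is 5 degrees), then the shift along the world's x, y, z in units of 40 mm (1.0 is 40 mm), then the opening, from 0 (shut) to 1 (fully open). A call has 1 to 20 rows; each row shifts and turns the commanded pose from where the row before left it; what a row does not reach is not made up. A row lasts 1/12 s, in which the tool goes at most 41.7 mm and 7.16 degrees, less where a joint would pass 70% of its speed; a pose out of reach is approached as far as the arm can. A call is refused whole if a number of a shift passes 1 or a number of a turn 1, either way. A call with a gripper value outside its range is refused whole. The fingers move at their own pace and stop on an object; the grip force is fixed at half the most. Time passes only in rows, so rows that do not move let the fingers close. It gives the time, the measured TCP pose, the force, the opening and the grip force at its end, in the units of the state.
- sensors.state(): the state, without advancing time (a new reading comes with each control period).
- eyes.get_image(name): name is "side" or "top" or "wrist"; returns the picture (400x640x3 uint8, blue, green, red); there is no depth.
- eyes.camera_params(name): a dict with "fovy" (degrees; the focal length in pixels is half the picture's height over the tangent of half this angle, whatever the lens; pixels are square), "cx", "cy" (the principal point, pixels), "rvec" (rotation vector, rad) and "tvec" (3), from world to camera coordinates, as OpenCV has them. Camera axes: x right, y down, z forward; pixel columns grow to the right and rows downward; lengths in m; the calibration is good to about 2 mm. A picture is of the moment at which its call begins: read the wrist's pose just before it. camera_params takes no time and is no camera call; for the wrist camera it gives the pose at the moment of the call.
- job.sign_off(): hands the job in; it is judged then, once.
The state is a dict: "t": time; "joints": joint angles; "joint_vel": joint speeds; "joint_torque": joint torques, N m; "eef_pos": TCP position; "eef_rot": TCP orientation; "ft_force": force on the tool from outside, world axes, zero at the start; "ft_torque": the same for the moment, N m; "gripper_width": finger opening in m; "finger_force": force on a finger pad.
Only numpy, scipy, OpenCV 4.12 (cv2) and the standard library are available. Lean on these libraries where they do the work, as an engineer would, in place of code of your own. Each camera call takes 0.05 s, during which the arm holds its last target. There are 200 camera calls.

## Working session

There is one attempt and no reset: what is moved stays moved. The work goes in short steps, Python scripts to look and compute and a shell command to move; the robot and the scene stay as the last step left them, time stands still between calls to the robot, and variables do not carry over. Pictures are saved under pics/ and viewed, at most 10 in all, crops included, and the job is handed in when it is done.

```bash
mkdir -p pics; ls; python3 - <<'E'
from workcell import sensors, eyes
import cv2
for n in ("top","side"):
    cv2.imwrite(f"pics/{n}0.png", eyes.get_image(n)); print(n, eyes.camera_params(n))
s=sensors.state(); print(s["t"],s["eef_pos"],s["eef_rot"],s["gripper_width"])
E
```

```text
pics
top {'fovy': 47.87727719791194, 'cx': 313.02131576058883, 'cy': 203.26112472164326, 'rvec': array([ 2.11716843, -2.11582312,  0.21539433]), 'tvec': array([-0.04917509,  0.60164661,  1.09489556])}
side {'fovy': 49.736862964489326, 'cx': 321.78749154659704, 'cy': 194.95841390445872, 'rvec': array([ 2.18822357, -0.10614205,  0.04416924]), 'tvec': array([-0.62518741,  0.09557606,  1.33162882])}
0.1 [0.26706495 0.56485076 0.2311069 ] [-6.88207706e-01 -3.06490440e+00  1.49877132e-03] 0.09491791661117614
```

View pics/top0.png

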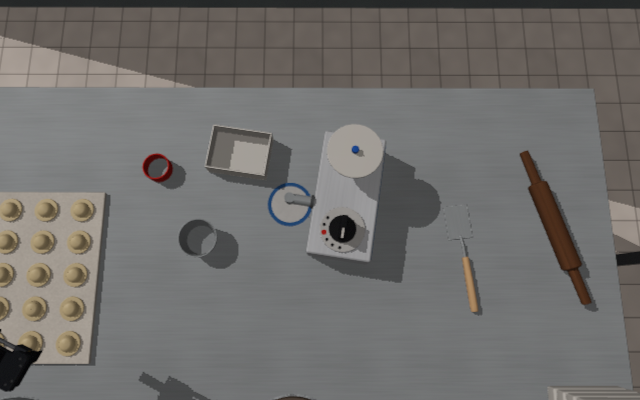

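View pics/side0.png

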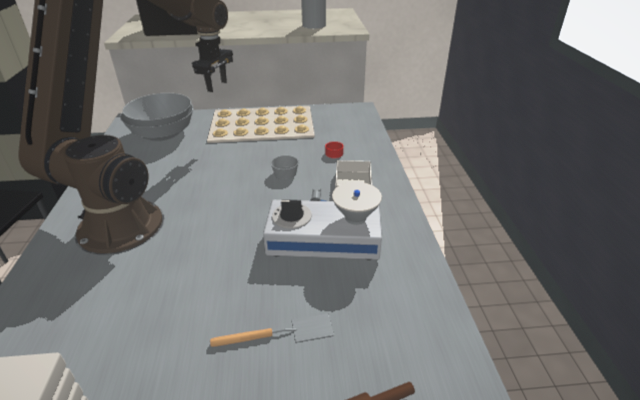

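The top view shows the bowl at about (198,238), the blue-rimmed spot at (290,204), the dial at (342,229), and the tub and cutter above the bowl. I'll zoom in on this area and fit the spot.

```bash
cat > h.py <<'E'
import numpy as np, cv2
from workcell import sensors, eyes
def cam(n):
    p=eyes.camera_params(n); f=200/np.tan(np.radians(p["fovy"])/2)
    K=np.array([[f,0,p["cx"]],[0,f,p["cy"]],[0,0,1]]); R=cv2.Rodrigues(p["rvec"])[0]; return K,R,p["tvec"]
def back(c,px,z):
    K,R,t=c; px=np.atleast_2d(px).astype(float)
    d=(R.T@np.linalg.inv(K)@np.c_[px,np.ones(len(px))].T).T; o=-R.T@t
    return o+d*((z-o[2])/d[:,2])[:,None]
def proj(c,P):
    K,R,t=c; return cv2.projectPoints(np.atleast_2d(P).astype(float),R,np.asarray(t,float),K,None)[0][:,0]
def blue(im):
    h=cv2.cvtColor(im,cv2.COLOR_BGR2HSV); return cv2.inRange(h,(100,120,50),(125,255,255))
E
python3 - <<'E'
from h import *
im=cv2.imread("pics/top0.png"); c=cam("top")
m=blue(im)[175:235,260:312]; ys,xs=np.nonzero(m); P=back(c,np.c_[xs+260,ys+175],0)[:,:2]
A=np.c_[2*P,np.ones(len(P))]; s=np.linalg.lstsq(A,(P**2).sum(1),rcond=None)[0]; print("spot",s[:2],np.sqrt(s[2]+s[:2]@s[:2]),len(P))
cv2.imwrite("pics/crop0.png",cv2.resize(im[120:270,145:390],None,fx=3.2,fy=3.2,interpolation=cv2.INTER_CUBIC))
E
```

```text
spot [0.61281008 0.01459571] 0.055372309856748424 304
```

View pics/crop0.png

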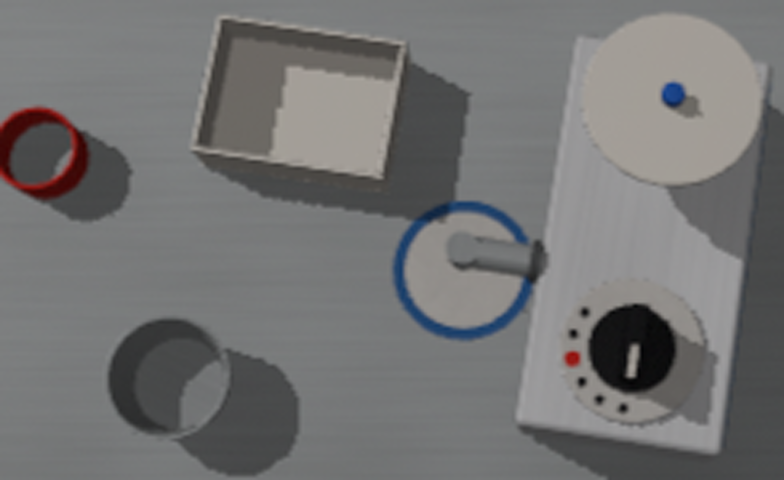

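Crop (×3.2, offset 145,120): bowl rim centre at about (168,378), radius 60. Doser top corners are at (576,37), (517,420), (720,453) and (768,68). The dial disc is centred at about (632,348), its pointer facing down and the red dot to its left at (572,358). The tub lies close above the spot.

```bash
cat >> h.py <<'E'
def fixc(p): return np.array(p)/3.2+[145-.35,120-.35]
E
python3 - <<'E'
from h import *
c=cam("top")
C=back(c,fixc([[576,37],[517,420],[720,453],[768,68]]),.09)[:,:2]; print("corners",C.round(4)); print("cen",C.mean(0))
v=C[0]-C[1]+C[3]-C[2]; w=C[0]-C[3]+C[1]-C[2]
print("yaw",np.degrees(np.arctan2(v[1],v[0])),np.degrees(np.arctan2(-w[0],w[1])),np.linalg.norm(v)/2,np.linalg.norm(w)/2)
print("dial",back(c,fixc([[632,348]]),.104))
print("bowl",back(c,fixc([[168,378]]),.048), "rimr",back(c,fixc([[108,378],[230,378]]),.048)[:,1])
print("tub top corners",back(c,fixc([[220,17],[193,150],[383,178],[407,45]]),.05)[:,:2])
print("cutter",back(c,fixc([[41,152]]),.035)[:,:2])
s=np.array([.6128,.0146])
for yaw in (-8,-9,-10,-7):
    a=np.radians(yaw);R=np.array([[np.cos(a),-np.sin(a)],[np.sin(a),np.cos(a)]])
    o=s-R@[-.03,.145]; print(yaw,"o",o,"dial",o+R@[-.09,0],"nozzle",o+R@[-.03,.142])
E
```

```text
corners [[ 0.7857 -0.0787]
 [ 0.4768 -0.0321]
 [ 0.4518 -0.1867]
 [ 0.7596 -0.2329]]
cen [ 0.61844678 -0.13261534]
yaw -8.552174590758465 -9.396408037736173 0.31180100967566327 0.15650035530855474
dial [[ 0.53032777 -0.11980509  0.104     ]]
bowl [[0.51410415 0.24694175 0.048     ]] rimr [0.29477936 0.19750149]
tub top corners [[0.81804887 0.21859254]
 [0.70229516 0.23563123]
 [0.67864205 0.07887181]
 [0.79349105 0.06135614]]
cutter [[0.704788   0.36578527]]
-8 o [ 0.62232794 -0.13316406] dial [ 0.53320382 -0.12063848] nozzle [0.61238248 0.0116292 ]
-9 o [ 0.61974765 -0.13330784] dial [ 0.5308557  -0.11922874] nozzle [0.6123307  0.01163693]
-10 o [ 0.61716525 -0.13340657] dial [ 0.52853255 -0.11777823] nozzle [0.61227906 0.01164558]
-7 o [ 0.62490533 -0.13297527] dial [ 0.53557618 -0.12200703] nozzle [0.61243439 0.01162236]
```

```bash
python3 -m jog '[[[0,0,0.55,0.529,-0.565,-0.231,0.4],[0,0,0.55,0.529,-0.565,-0.231,0.4],[0,0,0.55,0.529,-0.565,-0.231,0.4],[0,0,0.55,0.529,-0.565,-0.231,0.4],[0,0,0.55,0.529,-0.565,-0.231,0.4],[0,0,0.55,0.529,-0.565,-0.231,0.4],[-0.39,0.06,0,0.529,-0.565,-0.231,0.4],[-0.39,0.06,0,0.529,-0.565,-0.231,0.4],[-0.39,0.06,0,0.529,-0.565,-0.231,0.4],[-0.39,0.06,0,0.529,-0.565,-0.231,0.4],[-0.39,0.06,0,0.529,-0.565,-0.231,0.4],[-0.39,0.06,0,0.529,-0.565,-0.231,0.4],[0,0,0,0,0,0,0.4],[0,0,0,0,0,0,0.4]]]'; python3 - <<'E'
from h import *
s=sensors.state(); R=cv2.Rodrigues(np.array(s["eef_rot"]))[0]; print(s["t"],s["eef_pos"],R.round(3),s["gripper_width"],s["ft_force"])
c=cam("wrist"); im=eyes.get_image("wrist")
th=np.linspace(0,2*np.pi,60,endpoint=False); b=np.array([.514,.247])
for r,z,col in((.05,.048,(0,0,255)),(.047,.048,(0,255,255)),(.037,.003,(0,255,0))):
    cv2.polylines(im,[proj(c,np.c_[b[0]+r*np.cos(th),b[1]+r*np.sin(th),0*th+z]).astype(int)],True,col,1)
p=proj(c,[s["eef_pos"]])[0].astype(int); cv2.circle(im,tuple(map(int,p)),3,(255,0,255),-1); print(p)
cv2.imwrite("pics/w1.png",im)
E
```

```text
t: 1.27
eef_pos: [0.5215, 0.2929, 0.1197]
eef_rot: [-0.242, -3.098, 0.322]
ft_force: [0.0, 0.1, 0.5]
gripper_width: 0.0382
finger_force: 0.0
1.2667 [0.52148413 0.29288726 0.11973716] [[-0.988  0.152 -0.033]
 [ 0.155  0.967 -0.203]
 [ 0.001 -0.206 -0.979]] 0.038165520854064355 [0.03351099 0.10739297 0.52152583]
[321 258]
```

View pics/w1.png

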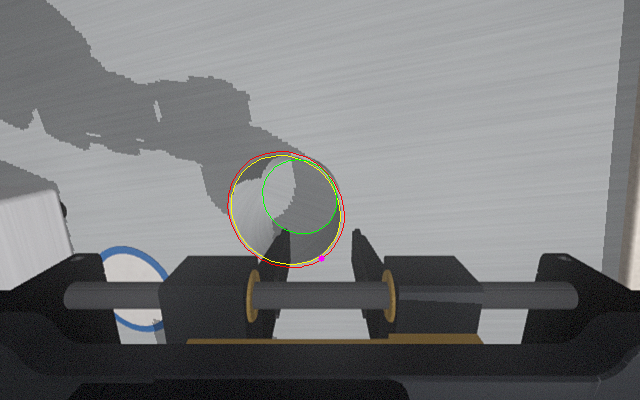

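The projected bowl circle (centred near (286,208)) lies on the real rim, and the fingers straddle its near wall. Next: descend and pinch the wall.

```bash
python3 -m jog '[[[0,0,0,0,0,-0.52,0.4],[0,0,0,0,0,-0.52,0.4],[0,0,0,0,0,-0.52,0.4],[0,0,0,0,0,-0.5,0.4],[0,0,0,0,0,0,0.4],[0,0,0,0,0,0,0.4]]]'; python3 -m jog '[[[0,0,0,0,0,0,0.25],[0,0,0,0,0,0,0.2],[0,0,0,0,0,0,0.15],[0,0,0,0,0,0,0.1],[0,0,0,0,0,0,0.05],[0,0,0,0,0,0,0],[0,0,0,0,0,0,0],[0,0,0,0,0,0,0],[0,0,0,0,0,0,0],[0,0,0,0,0,0,0]]]'; python3 - <<'E'
from h import *
print(sensors.state()["ft_torque"])
a=eyes.get_image("side")[130:260,230:400]
cv2.imwrite("pics/s1.png",cv2.resize(a,None,fx=4,fy=4,interpolation=cv2.INTER_CUBIC))
E
```

```text
t: 1.82
eef_pos: [0.5203, 0.2945, 0.0385]
eef_rot: [-0.237, -3.099, 0.322]
ft_force: [0.8, -0.2, -0.2]
gripper_width: 0.0379
finger_force: 0.0
t: 2.65
eef_pos: [0.5211, 0.2935, 0.039]
eef_rot: [-0.239, -3.1, 0.322]
ft_force: [-1.6, -2.5, 6.4]
gripper_width: 0.0046
finger_force: 28.7
[-0.64183589  0.19686314 -0.17886162]
```

View pics/s1.png

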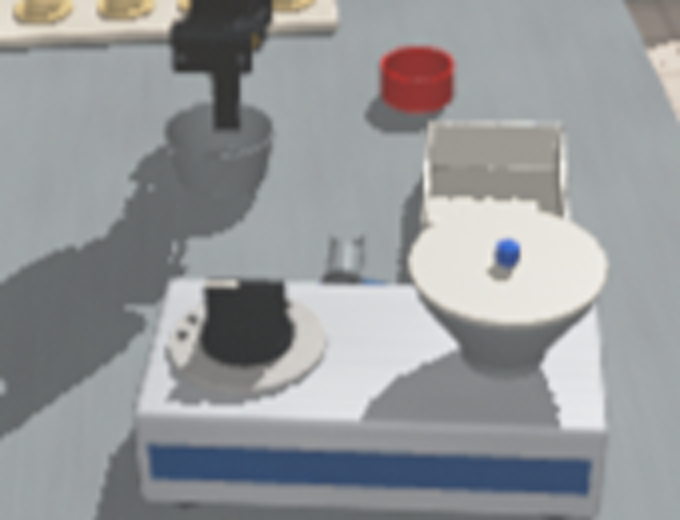

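The fingers hold the bowl wall at about (226,125). The bowl sits upright and flat on the table, and the +6 N means it is pressed down, not lifted. Now I'll drag it.

```bash
python3 -m jog '[[[0,0,0,0.1,-0.234,0,0],[0,0,0,0.158,-0.372,0,0],[0,0,0,0.158,-0.372,0,0],[0,0,0,0.158,-0.372,0,0],[0,0,0,0.158,-0.372,0,0],[0,0,0,0.158,-0.372,0,0],[0,0,0,0.158,-0.372,0,0],[0,0,0,0.158,-0.372,0,0],[0,0,0,0.158,-0.372,0,0],[0,0,0,0.158,-0.372,0,0],[0,0,0,0.158,-0.372,0,0],[0,0,0,0.158,-0.372,0,0],[0,0,0,0.158,-0.372,0,0],[0,0,0,0.158,-0.372,0,0],[0,0,0,0.158,-0.372,0,0],[0,0,0,0.158,-0.372,0,0],[0,0,0,0.1,-0.234,0,0],[0,0,0,0,0,0,0],[0,0,0,0,0,0,0]]]'; python3 - <<'E'
from h import *
im=eyes.get_image("top"); c=cam("top")
th=np.linspace(0,2*np.pi,90,endpoint=False); b=np.array([.6128,.0146])
big=cv2.resize(im[130:280,220:400],None,fx=4,fy=4,interpolation=cv2.INTER_CUBIC)
for r,z,col in((.05,.048,(0,0,255)),(.06,0,(0,255,0))):
    q=(proj(c,np.c_[b[0]+r*np.cos(th),b[1]+r*np.sin(th),0*th+z])-[220,130]+.5)*4-.5
    cv2.polylines(big,[q.round().astype(int)],True,col,1)
cv2.imwrite("pics/t2.png",big)
E
```

```text
t: 4.28
eef_pos: [0.6246, 0.0511, 0.039]
eef_rot: [-0.24, -3.102, 0.322]
ft_force: [2.3, -4.2, 6.3]
gripper_width: 0.0046
finger_force: 29.3
```

View pics/t2.png

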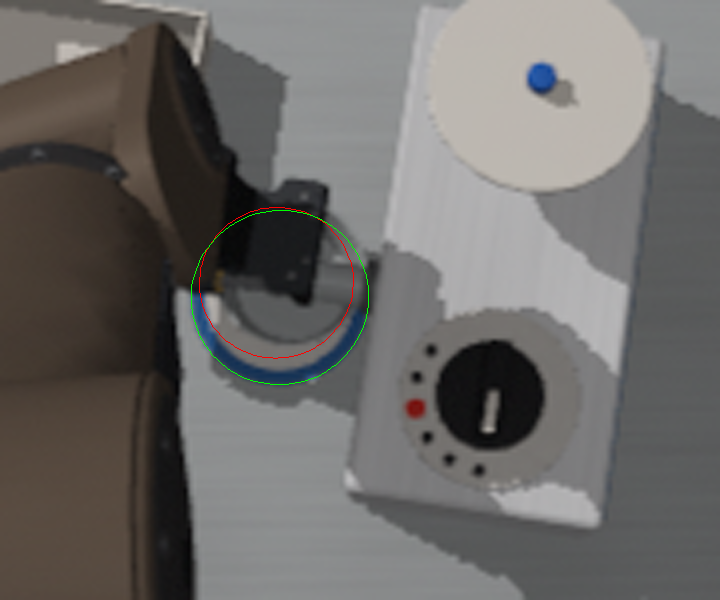

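The bowl overshot: its rim's right edge is at 372 and its bottom edge at 342, against target edges of 353 and 358. That is about 10 mm too far in +x and 11 mm too far in −y. I'll drag it back, release with a small opening, lift and look again.

```bash
python3 -m jog '[[[0,0,0,-0.07,0.09,0,0],[0,0,0,-0.07,0.09,0,0],[0,0,0,-0.06,0.095,0,0],[0,0,0,0,0,0,0],[0,0,0,0,0,0,0],[0,0,0,0,0,0,0.1],[0,0,0,0,0,0,0.2],[0,0,0,0,0,0,0.28],[0,0,0,0,0,0,0.28],[0,0,0,0,0,0,0.28]]]' ; python3 -m jog '[[[0,0,0,0,0.05,0.4,0.28],[0,0,0,0,0.1,0.6,0.28],[0,0,0,0,0.1,0.8,0.28],[0,0,0,0,0.1,0.9,0.28],[0,0,0,0,0.5,0.8,0.28],[0,0,0,0,0.7,0.5,0.28],[0,0,0,0,0.8,0.5,0.28],[0,0,0,0,0.9,0,0.28],[0,0,0,0,0.9,0,0.28],[0,0,0,0,0.9,0,0.28],[0,0,0,0,0,0,0.28]]]'; cat > look.py <<'E'
import sys
from h import *
im=eyes.get_image("top"); c=cam("top")
th=np.linspace(0,2*np.pi,90,endpoint=False); b=np.array([.6128,.0146])
big=cv2.resize(im[150:260,240:380],None,fx=5.4,fy=5.4,interpolation=cv2.INTER_CUBIC)
for r,z,col in((.05,.048,(0,0,255)),(.06,0,(0,255,0))):
    q=(proj(c,np.c_[b[0]+r*np.cos(th),b[1]+r*np.sin(th),0*th+z])-[240,150]+.5)*5.4-.5
    cv2.polylines(big,[q.round().astype(int)],True,col,1)
cv2.imwrite(sys.argv[1],big)
E
python3 look.py pics/t3.png
```

```text
t: 5.17
eef_pos: [0.6157, 0.063, 0.0382]
eef_rot: [-0.239, -3.1, 0.321]
ft_force: [-0.5, -0.4, -0.3]
gripper_width: 0.0256
finger_force: 0.0
t: 6.08
eef_pos: [0.6151, 0.2704, 0.218]
eef_rot: [-0.233, -3.101, 0.319]
ft_force: [1.1, 0.4, -0.7]
gripper_width: 0.0266
finger_force: 0.0
```

View pics/t3.png

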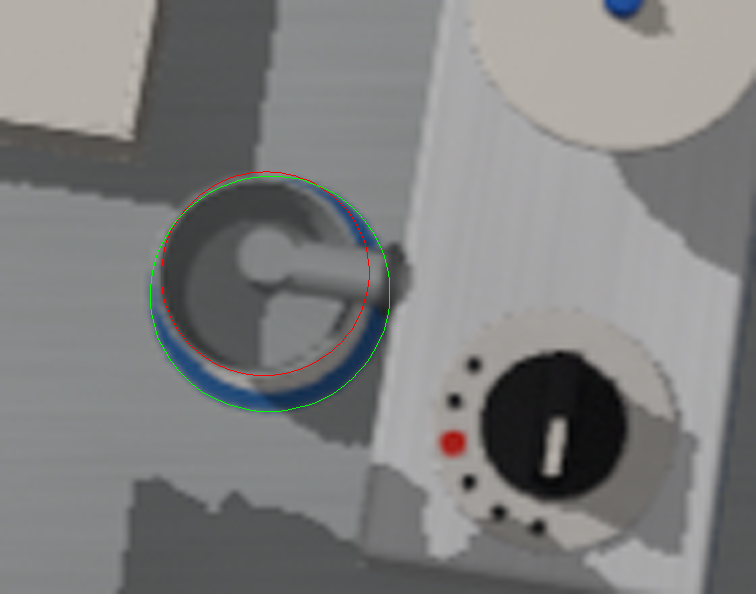

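The bowl rim coincides with the target circle (edges 160–370 and 176–376) to within 1–2 mm, around the nozzle, and the tub is untouched. The dial disc is at about (554,426), still at home. Now I'll go above the dial.

```bash
python3 -m jog '[[[0.39,-0.06,0,-0.175,-0.81,-0.037,0.6],[0.39,-0.06,0,-0.175,-0.81,-0.037,0.6],[0.39,-0.06,0,-0.175,-0.81,-0.037,0.6],[0.39,-0.06,0,-0.175,-0.81,-0.037,0.6],[0.39,-0.06,0,-0.175,-0.81,-0.037,0.6],[0.39,-0.06,0,-0.175,-0.81,-0.037,0.6],[0,0,0,-0.175,-0.81,-0.037,0.6],[0,0,0,-0.175,-0.81,-0.037,0.6],[0,0,0,-0.175,-0.81,-0.037,0.6],[0,0,0,-0.175,-0.81,-0.037,0.6],[0,0,0,-0.175,-0.81,-0.037,0.6],[0,0,0,-0.175,-0.81,-0.037,0.6],[0,0,0,0,0,0,0.6],[0,0,0,0,0,0,0.6]]]'; python3 - <<'E'
from h import *
s=sensors.state(); p=np.array(s["eef_pos"]); R=cv2.Rodrigues(np.array(s["eef_rot"]))[0]; print(R.round(3))
print("yaw y",np.degrees(np.arctan2(R[1,1],R[0,1])),"to go/40mm",(np.array([.5308,-.1195,.128])-p)/.04)
c=cam("wrist"); im=eyes.get_image("wrist"); a=np.radians(-8.8); u=np.array([np.cos(a),np.sin(a)]); v=np.array([-u[1],u[0]]); o=np.array([.5308,-.1195])
q=[np.r_[o+i*.028*u+j*.008*v,.143] for i,j in((1,1),(1,-1),(-1,-1),(-1,1))]
cv2.polylines(im,[proj(c,q).round().astype(int)],True,(0,0,255),1)
th=np.linspace(0,2*np.pi,60); cv2.polylines(im,[proj(c,np.c_[o[0]+.034*np.cos(th),o[1]+.034*np.sin(th),0*th+.104]).astype(int)],True,(0,255,0),1)
cv2.imwrite("pics/w2.png",im)
E
```

```text
t: 7.3
eef_pos: [0.5311, -0.1259, 0.2005]
eef_rot: [-0.247, -3.131, -0.0]
ft_force: [0.0, -0.2, -0.2]
gripper_width: 0.057
finger_force: 0.0
[[-0.988  0.157 -0.   ]
 [ 0.157  0.988  0.   ]
 [ 0.     0.    -1.   ]]
yaw y 80.96673887816408 to go/40mm [-0.00661153  0.15992563 -1.81270446]
```

View pics/w2.png

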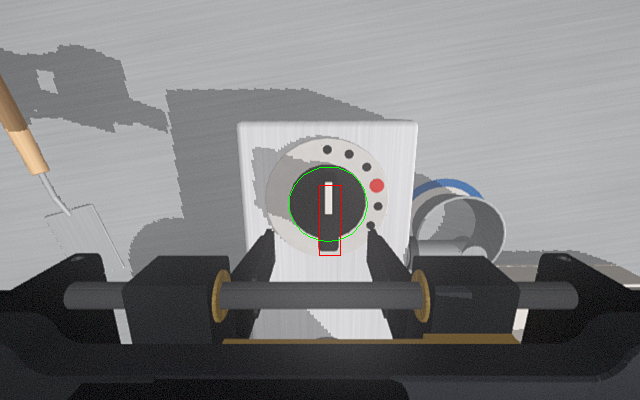

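The projected disc (centre (328,204)) and bar (columns 319–341) match the dial, so my estimate is within about 1 mm. Next: shift, descend and grip.

```bash
python3 -m jog '[[[0,0,0,0,0.08,0,0.6],[0,0,0,0,0.08,0,0.6],[0,0,0,0,0,-0.5,0.6],[0,0,0,0,0,-0.5,0.6],[0,0,0,0,0,-0.5,0.5],[0,0,0,0,0,-0.31,0.5],[0,0,0,0,0,0,0.4],[0,0,0,0,0,0,0.4],[0,0,0,0,0,0,0.4]]]'; python3 -m jog '[[[0,0,0,0,0,0,0.3],[0,0,0,0,0,0,0.25],[0,0,0,0,0,0,0.2],[0,0,0,0,0,0,0.16],[0,0,0,0,0,0,0.1],[0,0,0,0,0,0,0],[0,0,0,0,0,0,0],[0,0,0,0,0,0,0],[0,0,0,0,0,0,0]]]'; python3 -c "
from h import *
s=sensors.state();print(s['ft_torque'],s['joints'])"
```

```text
t: 8.1
eef_pos: [0.5324, -0.1169, 0.129]
eef_rot: [0.24, 3.131, -0.0]
ft_force: [0.0, 0.2, 0.5]
gripper_width: 0.0388
finger_force: 0.0
t: 8.85
eef_pos: [0.5318, -0.1199, 0.1288]
eef_rot: [0.241, 3.132, -0.005]
ft_force: [-5.5, -18.5, 3.0]
gripper_width: 0.0157
finger_force: 30.0
[-3.20322614  0.98570445  0.03346569] [-0.34152147  0.50919011  1.86354241 -0.00442625  0.76722732 -1.75582869]
```

```bash
python3 -m jog '[[[0,0,0,-0.01,-0.04,0,0],[0,0,0,0,0,0,0],[0,0,0,0,0,0,0],[0,0,0,0,0,0,0]]]'; python3 -c "
from h import *
s=sensors.state();print(s['ft_torque'])"
```

```text
t: 9.18
eef_pos: [0.5318, -0.1201, 0.1288]
eef_rot: [0.241, 3.131, -0.002]
ft_force: [-2.2, -8.6, 4.5]
gripper_width: 0.0159
finger_force: 30.0
[-1.46131051  0.43179906  0.09672424]
```

```bash
python3 -m jog '[[[0,0,0,-0.008,-0.035,0,0],[0,0,0,0,0,0,0],[0,0,-0.4,0,0,0,0],[0,0,-0.4,0,0,0,0],[0,0,-0.4,0,0,0,0],[0,0,-0.4,0,0,0,0],[0,0,-0.4,0,0,0,0],[0,0,-0.4,0,0,0,0],[0,0,-0.4,0,0,0,0],[0,0,-0.4,0,0,0,0],[0,0,-0.4,0,0,0,0],[0,0,-0.4,0,0,0,0],[0,0,-0.4,0,0,0,0],[0,0,-0.4,0,0,0,0],[0,0,0,0,0,0,0],[0,0,0,0,0,0,0]]]'; cat > st.py <<'E'
from h import *
s=sensors.state(); R=cv2.Rodrigues(np.array(s["eef_rot"]))[0]; y=np.degrees(np.arctan2(R[1,1],R[0,1]))
print("torque",np.round(s['ft_torque'],2),"yaw y",y,"turned",81.1-y)
E
python3 st.py
```

```text
t: 10.52
eef_pos: [0.5313, -0.1214, 0.1288]
eef_rot: [0.886, 3.013, -0.002]
ft_force: [-3.0, -8.5, 6.7]
gripper_width: 0.016
finger_force: 30.0
torque [-1.47  0.56  0.19] yaw y 57.21476702866766 turned 23.885232971332336
```

```bash
python3 -m jog '[[[0,0,0,-0.012,-0.035,0.01,0],[0,0,-0.4,0,0,0,0],[0,0,-0.4,0,0,0,0],[0,0,-0.4,0,0,0,0],[0,0,-0.4,0,0,0,0],[0,0,-0.4,0,0,0,0],[0,0,-0.4,0,0,0,0],[0,0,-0.4,0,0,0,0],[0,0,-0.4,0,0,0,0],[0,0,-0.4,0,0,0,0],[0,0,-0.4,0,0,0,0],[0,0,-0.4,0,0,0,0],[0,0,-0.4,0,0,0,0],[0,0,0,0,0,0,0],[0,0,0,0,0,0,0]]]'; python3 st.py
```

```text
t: 11.77
eef_pos: [0.5304, -0.1224, 0.1288]
eef_rot: [-1.494, -2.764, 0.001]
ft_force: [-4.6, -5.7, 4.2]
gripper_width: 0.0158
finger_force: 30.0
torque [-1.2   0.64  0.21] yaw y 33.21412384869888 turned 47.88587615130111
```

```bash
python3 -m jog '[[[0,0,0,-0.018,-0.022,0.008,0],[0,0,-0.4,0,0,0,0],[0,0,-0.4,0,0,0,0],[0,0,-0.4,0,0,0,0],[0,0,-0.4,0,0,0,0],[0,0,-0.4,0,0,0,0],[0,0,-0.4,0,0,0,0],[0,0,-0.4,0,0,0,0],[0,0,-0.4,0,0,0,0],[0,0,-0.4,0,0,0,0],[0,0,-0.4,0,0,0,0],[0,0,-0.4,0,0,0,0],[0,0,-0.4,0,0,0,0],[0,0,0,0,0,0,0],[0,0,0,0,0,0,0],[0,0,0,0,0,0,0]]]'; python3 st.py; python3 - <<'E'
from h import *
a=eyes.get_image("top")[150:270,260:400]; b=eyes.get_image("wrist")
a=cv2.resize(a,(470,403),interpolation=cv2.INTER_CUBIC); b=b[100:300,200:450]; b=cv2.resize(b,(330,264))
o=np.zeros((403,800,3),np.uint8); o[:,:470]=a; o[:264,470:]=b; cv2.imwrite("pics/f.png",o)
E
```

```text
t: 13.1
eef_pos: [0.5291, -0.1229, 0.1289]
eef_rot: [-2.035, -2.392, 0.002]
ft_force: [-4.7, -5.1, 3.0]
gripper_width: 0.0161
finger_force: 30.0
torque [-0.94  0.89  0.2 ] yaw y 9.225753231553304 turned 71.8742467684467
```

View pics/f.png

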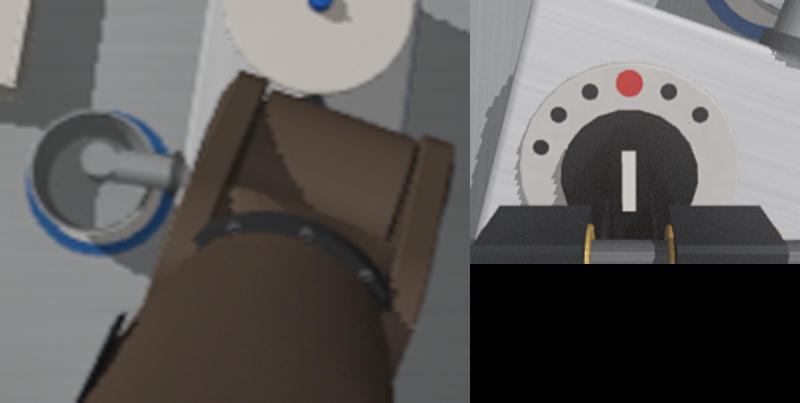

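The wrist view shows the pointer (628,180) in line with the red dot (629,83). The measured torque of 0.20 N m matches the third click. The bowl still stands on the spot, under the nozzle.

```bash
python3 -c "
from workcell import job; print(job.sign_off())"
```

```text
the job is handed in; nothing more can be done
None
```

I slid the bowl onto the spot under the nozzle, within about 2 mm of its centre after dragging it back from an 11 mm overshoot. I then turned the dial to the third click and handed in with the gripper still holding it there; sign-off gave no verdict.

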